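# Start a camera lens on its thread by feel and screw it home

## Task

Lift the lens out of its tray and set it level on the camera's threaded mount, with the white index lines of lens and camera lined up. Keep it resting lightly on the thread and turn it backward (anticlockwise from above) until you feel it drop a step into the thread starts; then turn it forward (clockwise) until its shoulder is fully home on the mount, and let go. Do not force the thread, do not run the lens forward on the crests before it has dropped or back past the drop, and leave the lens cap, the driver and the drone frame alone.

Things in the scene. Friction and masses are not known exactly. Their poses are not given: they have to be found in the camera images.
- lens: Black lens standing in its tray. Origin: centre of the under side of its shoulder, z towards the front. Shoulder 50 mm wide, 4 mm thick; round ribbed barrel 46 mm wide from 4 to 48 mm above the origin (hold it there, any yaw). Below, a tail 32.6 mm wide, 14 mm long, coned at its end, with three thread lugs 8 mm below the origin, 40.4 mm wide overall. +x points at its white index line. 150 to 230 g.
- lens_index (a point): The foot of the lens's white index line, on the shoulder's rim, 25 mm along the lens's +x.
- camera: Dark finned camera housing, 84 mm square, 51 mm deep, lying on its back in a fixed aluminium bench nest 150 x 130 mm, mount up. Origin: centre of the nest's under side, on the bench; z up; +x points at the white index line on the housing's top. It does not move.
- camera_index (a point): The camera's white index line, on the housing's top beside the mount: 40 mm along the camera's +x, 62 mm up.
- camera_seat (a point): Centre of the mount's flat top face, 85 mm above the bench, on the thread's vertical axis; axes as the camera's. The lens's origin comes here when home; it is about 7 mm higher on the crests and 3 mm higher once dropped. From the drop the shoulder meets the face after some 60 degrees forward and goes tight at about 85 (0.2 N m is finger-tight).
- mount: Fixed metal ring 64 mm wide, 24 mm high on the camera, into which the lens screws. Origin: centre of its top face. Right-handed three-start thread, 2.6 mm a radian, 1 mm play up and down, 0.8 mm sideways. Three start slots, each 28 degrees wide, 120 apart; between them flat crests 1.5 mm below the top face. How it is clocked differs from camera to camera and is not known, its axes do not tell it.
- crest_starts: Part of the mount (same origin and axes): the 10 degrees of each flat crest next to its start slot. The lugs slide over it just before they drop. With the index lines lined up, the drop comes within 1.4 rad backward. A push of 2 to 6 N keeps the lens on the crests (about 0.1 mm of give a newton); at the slots the push vanishes and the lens goes down about 4 mm.
- crest_ends: Part of the mount (same origin and axes): the far part of each flat crest, 92 to 98 degrees clockwise from the middle of its start slot. The lugs come here only if the lens is run forward on the crests, or back past the drop.
- tray: Grey plastic block with a round through hole, 100 x 100 x 26 mm, in which the lens stands on its shoulder, 26 mm above the bench. Origin: centre of its under side. Fixed.
- cap: Bystander: black ribbed lens cap, a disc 54 mm wide, 10 mm high, lying on the bench. Origin: centre of its under side.
- hex_driver: Bystander: black-handled hex driver, 180 mm long, 19 mm thick, lying along its own x, the blade to +x. Origin: on the bench under the front end of its handle.
- quad: Bystander: bare X-shaped drone frame with four motors, 240 x 195 mm, 39 mm high, standing on the bench. Origin: under its centre.
Things that resemble listed ones, but are neither listed nor needed, are in the scene too. There is more than one size of the lens; the job needs the smallest. There is more than one size of the camera; the job needs the smaller.

How it is judged:
By the outcome, as a careful person would: the job done as asked, in the order asked, and still so for the second after the job is handed in, with the robot touching nothing.
It also fails if it takes over 72 s, if anything falls off the work surface, if the arm or the gripper's body presses on something with over 40 N, if the wrist force passes 120 N, or if a joint passes its speed limit or range.

## Robot

A 6-joint arm with a two-finger parallel gripper is mounted at the origin on the work surface. World frame = base frame: x ahead of the robot, y to its left, z up, the work surface at z = 0. Lengths are in m, angles in rad, forces in N, time in s.
With the tool pointing down it reaches from about 0.325 to 0.85 m from the base axis. Payload 15.5 kg.
Tool frame: the origin (TCP) lies at the very end of the fingers, on their centre line; the grasp point (between the pads) lies 19 mm behind it; x points along the fingers, y is the direction in which the jaws open and shut, and the axes are right-handed (so a half turn about x gives the same grasp; the last joint's range is limited). The gripper opens to 91 mm and grips with 3 to 60 N. Pads are 32 mm wide; open, the fingers measure 118 mm over their backs; the gripper's body (76 mm by 178 mm) begins 60 mm behind the grasp point.
Start: joints at [-1.365, 0.494, 1.345, -0, 1.302, -0.096], TCP at [0.186, -0.597, 0.214] pointing down, gripper open.
Joint ranges: [-2.91, 2.91], [-0.82, 2.16], [0.22, 2.67], [-1.22, 4.37], [0.12, 2.79], [-3.08, 3.08]. Speed limits (rad/s): [1.89, 1.89, 2.57, 3.01, 3.01, 3.01].

## Interface

Orientations are given as a unit quaternion [x, y, z, w].
In Python, from bench import status, viewer, order gives the robot as it stands.
- The arm moves only by the tool send_rows, never from a script. Its argument "increments" is a list of rows, each a list of 5 numbers: the closure, from -1 (fully open) to 1 (shut), then the shift along the world's x, y, z normalised to -1 to 1, where 1 is 20 mm, then the turn about the world's z normalised to -1 to 1, where 1 is 5 degrees. A call has 1 to 8 rows; each row shifts and turns the commanded pose from where the row before left it; what a row does not reach is not made up. A row lasts 1/12 s, in which the tool goes at most 41.7 mm and 7.16 degrees, less where a joint would pass 70% of its speed; a pose out of reach is approached as far as the arm can. A call with a number of a shift or a turn outside -1 to 1 is refused whole. A call with a gripper value outside its range is refused whole. The fingers move at their own pace and stop on an object; "grip_force" is the grip in N (left out, the last holds). Time passes only in rows, so rows that do not move let the fingers close. It gives the time, the measured TCP pose, the force and the opening at its end, in the units of the state.
- status.get_obs(): the state, without advancing time (a new reading comes with each control period).
- viewer.camera(name): name is "scene" or "top" or "wrist"; returns (picture, depth): 480x640x3 uint8, red, green, blue; 480x640 float32, m along the optical axis (not along the pixel's ray), 0 where there is no reading.
- viewer.calibration(name): a dict with "fx", "fy", "cx", "cy" (pixels), "rvec" (rotation vector, rad) and "tvec" (3), from world to camera coordinates, as OpenCV has them. Camera axes: x right, y down, z forward; pixel columns grow to the right and rows downward; lengths in m; the calibration is good to about 2 mm. A picture is of the moment at which its call begins: read the wrist's pose just before it. calibration takes no time and is no camera call; for the wrist camera it gives the pose at the moment of the call.
- order.job_done(): hands the job in, once; it reports no verdict.
The state is a dict: "clock": time; "qpos": joint angles; "qvel": joint speeds; "tau": joint torques, N m; "ee_pos": TCP position; "tool_rot": TCP orientation; "wrist_force": force on the tool from outside, world axes, zero at the start; "torque": the same for the moment, N m; "width": finger opening in m.
Only numpy, scipy, OpenCV 4.12 (cv2) and the standard library are available. Lean on these libraries where they do the work, as an engineer would, in place of code of your own. Each camera call takes 0.05 s, during which the arm holds its last target.

## Working session

There is one attempt and no reset: what is moved stays moved. The work goes in short steps, Python scripts to look and compute and a tool call to move; the robot and the scene stay as the last step left them, time stands still between calls to the robot, and variables do not carry over. Pictures are saved under pics/ and viewed, and the job is handed in when it is done.

Besides the shell and the picture viewer there is one more tool, called after "Request:" as name(argument=value, ...) on one line, values as JSON. send_rows: Moves the arm, as the interface text tells. Scaled input: -1 to 1 covers 20 mm each way for a shift and 5 degrees each way for a turn. Its arguments: {"type":"object","properties":{"increments":{"type":"array","items":{"type":"array","items":{"type":"number"}}},"grip_force":{"type":"number"}},"required":["increments"]}

```bash
ls; mkdir -p pics
cat > h.py <<'E'
import numpy as np, cv2
from bench import status, viewer, order
def grab(n,tag):
    c=viewer.calibration(n); im,d=viewer.camera(n)
    cv2.imwrite(f'pics/{tag}.png',im[:,:,::-1]); np.savez(f'{tag}.npz',im=im,d=d,**{k:np.array(v) for k,v in c.items()})
def load(tag): return np.load(f'{tag}.npz')
def RT(c): return cv2.Rodrigues(np.array(c['rvec'],float))[0], np.array(c['tvec'],float).reshape(3)
def ray(c,u,v,z):
    R,t=RT(c); d=R.T@np.array([(u-c['cx'])/c['fx'],(v-c['cy'])/c['fy'],1.]); o=-R.T@t
    return o+d*(z-o[2])/d[2]
def proj(c,p):
    R,t=RT(c); q=R@np.array(p)+t; return float(c['fx']*q[0]/q[2]+c['cx']),float(c['fy']*q[1]/q[2]+c['cy'])
def cloud(c):
    R,t=RT(c); d=c['d']; v,u=np.mgrid[:480,:640]
    P=np.stack([(u-c['cx'])/c['fx']*d,(v-c['cy'])/c['fy']*d,d],-1)
    return (P-t)@R
E
python3 - <<'E'
from h import *
print({k:np.round(v,4).tolist() if not isinstance(v,str) else v for k,v in status.get_obs().items()})
for n in ('scene','top'): grab(n,n+'0')
E
```

```text
pics
{'clock': 0.0, 'qpos': [-1.3645, 0.4942, 1.3461, 0.0, 1.3025, -0.0955], 'qvel': [0.0018, -0.0012, -0.002, 0.001, 0.0017, -0.0001], 'tau': [-0.0055, -87.8854, -38.1846, 0.0702, 0.0533, -0.0001], 'ee_pos': [0.1857, -0.5964, 0.2133], 'tool_rot': [-0.6991, -0.1067, 0.6991, -0.1059], 'wrist_force': [-1.0679, 0.6662, -0.5116], 'torque': [0.0009, 0.0174, -0.0224], 'width': 0.0909}
```

View pics/top0.png

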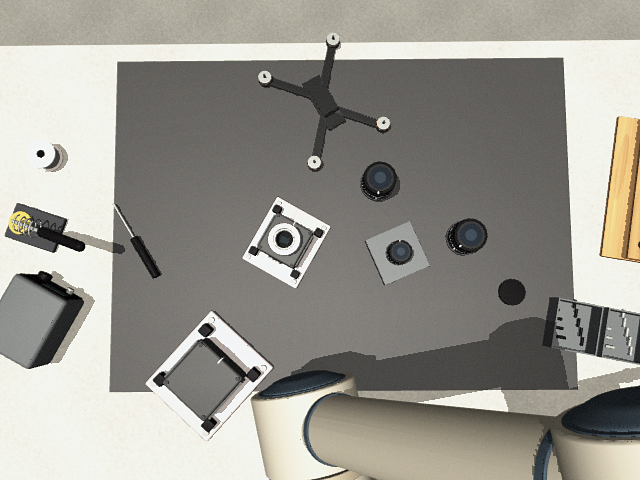

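View pics/scene0.png

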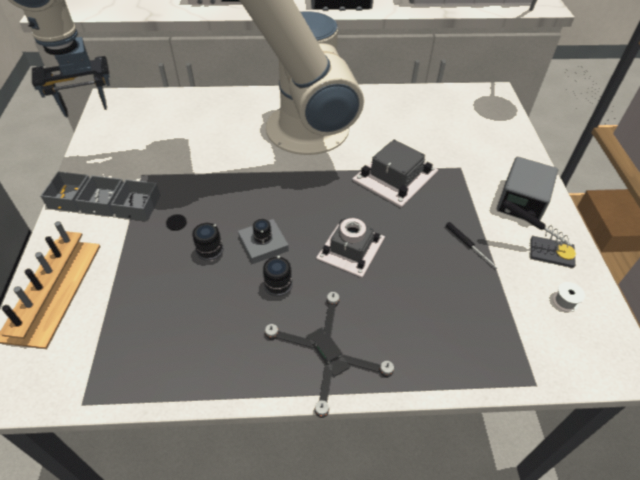

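The top view shows the small lens in its grey tray at about (400,252) and the smaller camera with its mount at about (285,240). The other two lenses and the larger camera are decoys. I'll measure from here and enlarge the crops.

Run:
```python
from h import *
c=load('top0'); R,t=RT(c); print('campos',-R.T@t, c['fx'])
P=cloud(c)
for u,v in [(400,252),(285,240),(270,240),(375,250),(285,227),(480,200)]: print(u,v,P[v,u].round(4))
im=c['im'][:,:,::-1]
a=cv2.resize(im[190:295,235:335],(600,600*105//100),interpolation=cv2.INTER_CUBIC)[:600]
cv2.imwrite('pics/c1.png',a)
cv2.imwrite('pics/c2.png',cv2.resize(im[215:290,355:435],(800,750),interpolation=cv2.INTER_CUBIC)[:600])
```

```text
campos [0.41049774 0.01819865 1.24955452] 598.6939861578672
400 252 [ 0.4866 -0.1334  0.0746]
285 240 [0.513  0.0934 0.0612]
270 240 [0.4105 0.0182 1.2496]
375 250 [ 0.494  -0.0884  0.0294]
285 227 [0.5366 0.0919 0.0837]
480 200 [ 0.5994 -0.3124  0.0028]
```

View pics/c1.png

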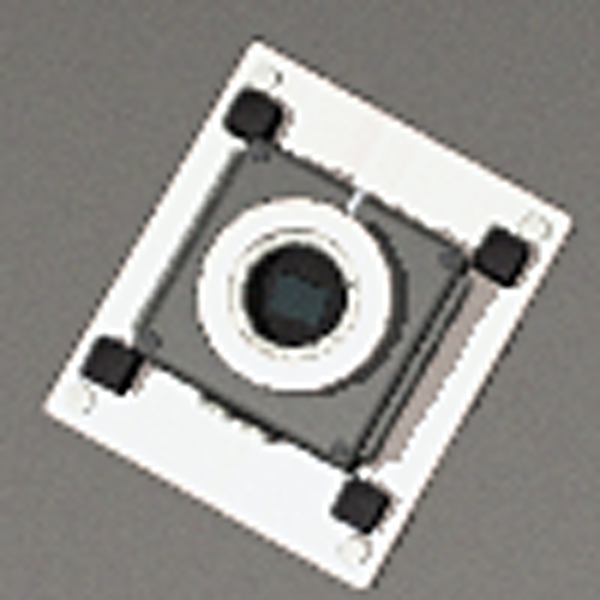

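View pics/c2.png

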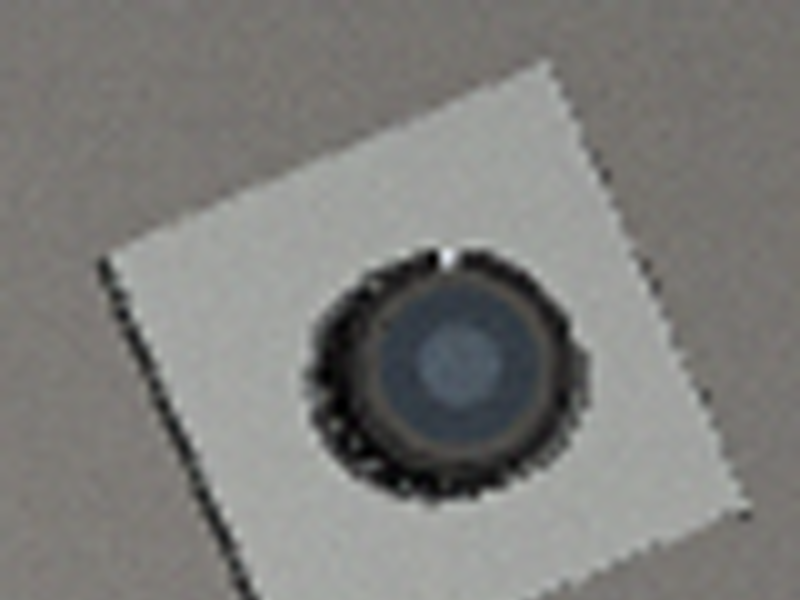

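Run:
```python
from h import *
c=load('top0'); im=c['im']; P=cloud(c)
hsv=cv2.cvtColor(im,cv2.COLOR_RGB2HSV)
# mount ring via depth z in .08-.088
m=((P[...,2]>.078)&(P[...,2]<.092)).astype(np.uint8); m[:,:240]=0;m[:,330:]=0;m[:190]=0;m[295:]=0
cs,_=cv2.findContours(m,0,1); k=max(cs,key=cv2.contourArea); e=cv2.minEnclosingCircle(k); f=cv2.fitEllipse(k)
print('mount',e,f,ray(c,*f[0],.085)); s=ray(c,*f[0],.085)
print('ring diam',f[1][0]/598.7*(1.2496-.085))
i=ray(c,294.5,223.8,.062); print('idx',i, np.hypot(*(i-s)[:2]), np.degrees(np.arctan2(*(i-s)[1::-1])))
# lens top via depth
m=((P[...,2]>.055)&(P[...,2]<.09)).astype(np.uint8); m[:,:370]=0;m[:,430:]=0;m[:225]=0;m[285:]=0
cs,_=cv2.findContours(m,0,1); k=max(cs,key=cv2.contourArea); f=cv2.fitEllipse(k); print(f, 'lens', ray(c,*f[0],.07)); l=ray(c,*f[0],.072)
# tray outline
hs=((P[...,2]>.015)&(P[...,2]<.04)&(hsv[...,2]>110)).astype(np.uint8); hs[:,:355]=0;hs[:,435:]=0;hs[:212]=0;hs[:,:][292:]=0
cs,_=cv2.findContours(hs,0,1); k=max(cs,key=cv2.contourArea); r=cv2.minAreaRect(k); print('tray',r, ray(c,*r[0],.026), r[1][0]/598.7*1.2236)
tr=ray(c,*r[0],.026)
li=ray(c,399.8,240.8,.028); print('lidx',li, np.hypot(*(li-tr)[:2]),np.degrees(np.arctan2(*(li-tr)[1::-1])))
cc=viewer.calibration('wrist'); R,t=RT(cc); print('wrist',-R.T@t,R.round(2).tolist(), cc['fx'])
```

```text
mount ((283.6214904785156, 238.76760864257812), 16.244373321533203) ((283.620361328125, 238.69456481933594), (31.414052963256836, 31.605043411254883), 136.11346435546875) [0.5134828  0.09457157 0.085     ]
ring diam 0.06110707546518943
idx [0.5452168  0.07431995 0.062     ] 0.03764539163011093 -32.544717975046744
((399.56048583984375, 251.42710876464844), (22.870033264160156, 23.62068748474121), 58.510860443115234) lens [ 0.48803328 -0.13317472  0.07      ]
tray ((397.205810546875, 252.45736694335938), (49.33495330810547, 48.51422119140625), 65.77225494384766) [ 0.48884636 -0.13397145  0.026     ] 0.1008288773472488
lidx [ 0.51257059 -0.13944757  0.028     ] 0.02434804073984373 -12.99758739234631
wrist [ 0.25533318 -0.57509622  0.38431691] [[0.3, -0.95, -0.0], [-0.92, -0.29, 0.26], [-0.25, -0.08, -0.97]] 416.2715641990756
```

Request:
send_rows(increments=[[-1, 0.54, 0.83, 0, 0.47], [-1, 0.54, 0.83, 0, 0.47], [-1, 0.54, 0.83, 0, 0.47], [-1, 0.54, 0.83, 0, 0.47], [-1, 0.54, 0.83, 0, 0.47], [-1, 0.54, 0.83, 0, 0.47], [-1, 0.54, 0.83, 0, 0.47]])

```text
clock: 0.68
ee_pos: [0.2617, -0.4795, 0.2137]
tool_rot: [-0.676, -0.206, 0.676, -0.206]
wrist_force: [1.1, -0.7, -0.7]
width: 0.0912
```

Request:
send_rows(increments=[[-1, 0.54, 0.83, 0, 0.47], [-1, 0.54, 0.83, 0, 0.47], [-1, 0.54, 0.83, 0, 0.47], [-1, 0.54, 0.83, 0, 0.47], [-1, 0.54, 0.83, 0, 0.47], [-1, 0.54, 0.83, 0, 0.47], [-1, 0.54, 0.83, 0, 0.47]])

```text
clock: 1.27
ee_pos: [0.3373, -0.3633, 0.2137]
tool_rot: [-0.64, -0.301, 0.64, -0.3]
wrist_force: [0.6, -0.7, 0.4]
width: 0.0912
```

Request:
send_rows(increments=[[-1, 0.54, 0.83, 0, 0.47], [-1, 0.54, 0.83, 0, 0.47], [-1, 0.54, 0.83, 0, 0.47], [-1, 0.54, 0.83, 0, 0.47], [-1, 0.54, 0.83, 0, 0.47], [-1, 0.54, 0.83, 0, 0.47], [-1, 0.54, 0.83, 0, 0.47]])

```text
clock: 1.85
ee_pos: [0.4128, -0.2472, 0.2138]
tool_rot: [-0.59, -0.389, 0.591, -0.389]
wrist_force: [0.3, -0.7, 0.8]
width: 0.0914
```

Request:
send_rows(increments=[[-1, 0.54, 0.83, 0, 0.47], [-1, 0.54, 0.83, 0, 0.47], [-1, 0.54, 0.83, 0, 0.47], [-1, 0.54, 0.83, 0, 0.47], [-1, 0.54, 0.83, 0, 0.47], [-1, 0.54, 0.83, 0, 0.47], [-1, 0.54, 0.83, 0, 0.47], [-1, 0, 0, 0, 0]])

```text
clock: 2.52
ee_pos: [0.4894, -0.1296, 0.2137]
tool_rot: [0.528, 0.47, -0.528, 0.47]
wrist_force: [-1.4, 0.5, -0.1]
width: 0.0914
```

Run:
```python
from h import *
from scipy.spatial.transform import Rotation as Ro
s=status.get_obs(); print(s['clock'],s['ee_pos'],s['qpos'],Ro.from_quat(s['tool_rot']).as_matrix().round(3).tolist(),s['wrist_force'])
grab('wrist','w1')
```

```text
2.5167 [ 0.48936342 -0.12964784  0.21370581] [-3.77528172e-01  3.27727900e-01  1.63331661e+00  8.37465922e-04
  1.18071830e+00 -2.61687647e-01] [[0.0, 0.993, -0.116], [0.001, -0.116, -0.993], [-1.0, 0.0, -0.001]] [-1.36248497  0.50060112 -0.0672803 ]
```

View pics/w1.png

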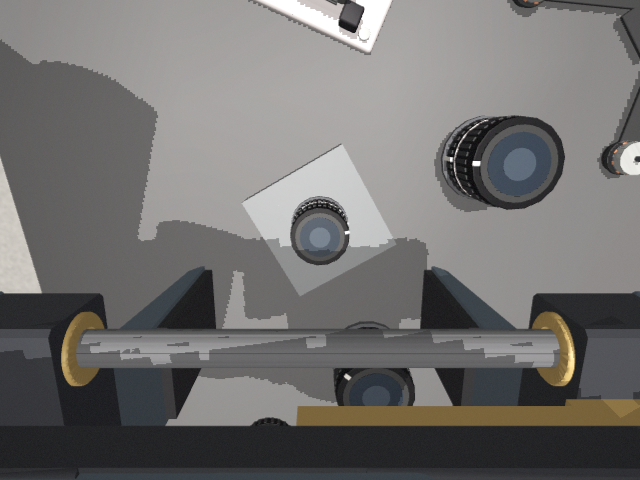

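Run:
```python
from h import *
c=load('w1'); im=c['im'][:,:,::-1]
cv2.imwrite('pics/w1c.png',cv2.resize(im[180:280,260:400],(784,560),interpolation=cv2.INTER_CUBIC))
P=cloud(c)
for p in [(320,236),(300,180),(347,232),(350,232)]: print(p,P[p[1],p[0]])
m=((P[...,2]>.068)&(P[...,2]<.09)).astype(np.uint8); m[:, :270]=0;m[:,370:]=0;m[:180]=0;m[290:]=0
cs,_=cv2.findContours(m,0,1); k=max(cs,key=cv2.contourArea); f=cv2.fitEllipse(k); print(f,ray(c,*f[0],.074), f[1][0]/c['fx']*c['d'][236,320])
h=((P[...,2]>.02)&(P[...,2]<.032)).astype(np.uint8); h[:,:230]=0;h[:,405:]=0;h[:135]=0;h[305:]=0
cs,_=cv2.findContours(h,0,1); k=max(cs,key=cv2.contourArea); k=cv2.approxPolyDP(cv2.convexHull(k),6,True)[:,0]; print(k.tolist())
q=np.array([ray(c,u,v,.026) for u,v in k]); print(q.round(4), q.mean(0))
```

```text
(320, 236) [ 0.49112487 -0.13321383  0.07456896]
(300, 180) [ 0.47863708 -0.09417291  0.02469074]
(347, 232) [ 0.51199861 -0.13247882  0.07457623]
(350, 232) [ 0.5168768  -0.14461982  0.02560027]
((319.3378601074219, 235.43304443359375), (57.656227111816406, 58.096031188964844), 87.8267822265625) [ 0.49065874 -0.13284843  0.074     ] 0.044213163404087694
[[342, 144], [395, 244], [299, 295], [242, 202]]
[[ 0.5175 -0.0684  0.026 ]
 [ 0.5557 -0.1601  0.026 ]
 [ 0.4645 -0.1984  0.026 ]
 [ 0.4263 -0.107   0.026 ]] [ 0.49096791 -0.13348593  0.026     ]
```

View pics/w1c.png

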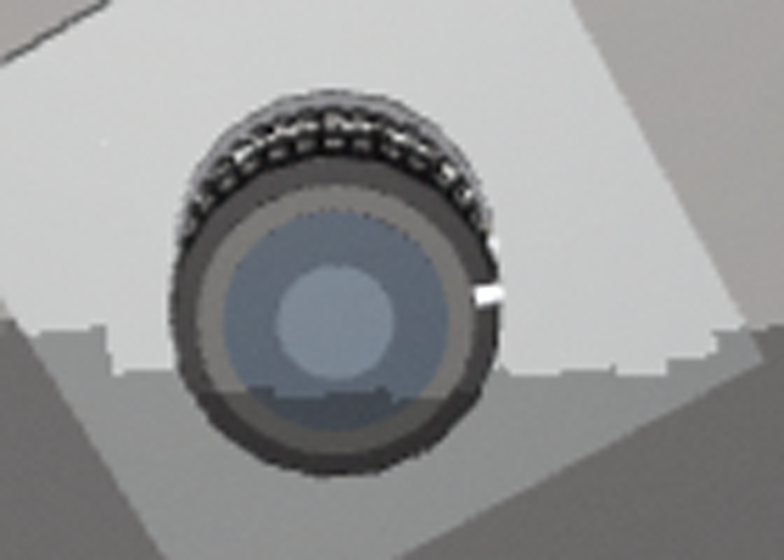

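Run:
```python
from h import *
c=load('top0'); P=cloud(c)
for n,(a,b,d,e) in dict(L1=(355,405,155,207),L2=(440,495,212,262)).items():
    q=P[d:e,a:b].reshape(-1,3); q=q[(q[:,2]>.03)&(q[:,2]<.3)]; print(n,q[:,2].max(),q.min(0),q.max(0))
c=load('w1')
s=ray(c,*(319.34,235.43),.074); i=ray(c,347.3,232.5,.074); d=i-s; print(np.hypot(*d[:2]),np.degrees(np.arctan2(d[1],d[0])))
```

```text
L1 0.09543419088386158 [ 0.5983848  -0.1260208   0.03006985] [ 0.66452622 -0.06093335  0.09543419]
L2 0.09613877441706536 [ 0.48541863 -0.30025681  0.03042456] [ 0.55088202 -0.23545939  0.09613877]
0.021555136903471245 -0.5055637828312198
```

Request:
send_rows(increments=[[-1, 0, -0.17, -1, 0], [-1, 0, 0, -1, 0], [-1, 0, 0, -1, 0], [-1, 0, 0, -1, 0], [-1, 0, 0, -1, 0], [-1, 0, 0, -1, 0], [-1, 0, 0, -1, 0], [-1, 0, 0, -1, 0]], grip_force=8)

```text
clock: 3.23
ee_pos: [0.4877, -0.136, 0.053]
tool_rot: [-0.529, -0.469, 0.53, -0.469]
wrist_force: [-1.2, 0.4, -0.3]
width: 0.091
```

Request:
send_rows(increments=[[-1, 0, 0, -0.8, 0], [0.5, 0, 0, 0, 0], [0.5, 0, 0, 0, 0], [0.5, 0, 0, 0, 0], [0.5, 0, 0, 0, 0]])

```text
clock: 3.65
ee_pos: [0.4887, -0.1358, 0.039]
tool_rot: [0.53, 0.468, -0.529, 0.469]
wrist_force: [0.8, 0.1, -0.2]
width: 0.0671
```

Request:
send_rows(increments=[[0.5, 0.04, 0.13, -0.1, 0], [1, 0, 0, 0, 0], [1, 0, 0, 0, 0], [1, 0, 0, 0, 0], [1, 0, 0, 0, 0], [1, 0, 0, 0, 0]])

```text
clock: 4.15
ee_pos: [0.4892, -0.1327, 0.0362]
tool_rot: [0.529, 0.469, -0.529, 0.469]
wrist_force: [0.6, 1.9, 6.7]
width: 0.0456
```

Request:
send_rows(increments=[[-0.4, 0, 0, 0, 0], [-0.4, 0, 0, 0, 0], [-0.4, 0, 0, 0.05, -1], [-0.4, 0, 0, 0, -1], [-0.4, 0, 0, 0, -1], [-0.4, 0, 0, 0, -1], [-0.4, 0, 0, 0, -1], [-0.4, 0, 0, 0, -1]])

```text
clock: 4.82
ee_pos: [0.4889, -0.1328, 0.0368]
tool_rot: [-0.633, -0.315, 0.633, -0.315]
wrist_force: [-0.2, -0.1, -0.5]
width: 0.0639
```

Request:
send_rows(increments=[[-0.4, 0, 0, 0, -1], [-0.4, 0, 0, 0, -1], [-0.4, 0, 0, 0, -1], [-0.4, 0, 0, 0, -1], [-0.4, 0, 0, 0, -1], [-0.4, 0, 0, 0, -1], [-0.4, 0, 0, 0, -1], [-0.4, 0, 0, 0, -1]])

```text
clock: 5.48
ee_pos: [0.4888, -0.1327, 0.0368]
tool_rot: [-0.703, -0.079, 0.703, -0.079]
wrist_force: [0.6, -0.3, -0.1]
width: 0.0637
```

Request:
send_rows(increments=[[-0.4, 0, 0, 0, -1], [-0.4, 0, 0, 0, -1], [-0.4, 0, 0, 0, -1], [-0.4, 0, 0, 0, -1], [-0.4, 0, 0, 0, 0], [-0.4, 0, 0, 0, 0]])

```text
clock: 5.98
ee_pos: [0.4889, -0.1327, 0.0369]
tool_rot: [-0.706, 0.042, 0.706, 0.042]
wrist_force: [-0.2, -0.3, 0.0]
width: 0.064
```

Request:
send_rows(increments=[[1, 0, 0, 0, 0], [1, 0, 0, 0, 0], [1, 0, 0, 0, 0], [1, 0, 0, 0, 0], [1, 0, 0, 0, 0]], grip_force=25)

```text
clock: 6.4
ee_pos: [0.489, -0.1328, 0.0369]
tool_rot: [-0.706, 0.042, 0.706, 0.042]
wrist_force: [-0.2, -0.9, 0.1]
width: 0.0454
```

Request:
send_rows(increments=[[1, 0, 0, 0.3, 0], [1, 0, 0, 1, 0], [1, 0, 0, 1, 0], [1, 0, 0, 1, 0], [1, 0, 0, 1, 0], [1, 0, 0, 1, 0], [1, 0, 0, 1, 0], [1, 0, 0, 0.7, 0]])

```text
clock: 7.07
ee_pos: [0.4891, -0.1328, 0.179]
tool_rot: [0.706, -0.043, -0.705, -0.042]
wrist_force: [0.3, 0.2, -1.9]
width: 0.0461
```

Request:
send_rows(increments=[[1, -0.21, 0.81, 0.1, 0], [1, -0.21, 0.81, 0.1, 0], [1, -0.21, 0.81, 0.1, 0], [1, -0.21, 0.81, 0.1, 0], [1, -0.21, 0.81, 0.1, 0], [1, -0.21, 0.81, 0.1, 0], [1, -0.21, 0.81, 0.1, 0]])

```text
clock: 7.65
ee_pos: [0.459, -0.0186, 0.1914]
tool_rot: [-0.706, 0.043, 0.706, 0.043]
wrist_force: [0.5, 0.7, -1.9]
width: 0.0456
```

Request:
send_rows(increments=[[1, -0.21, 0.81, 0.1, 0], [1, -0.21, 0.81, 0.1, 0], [1, -0.21, 0.81, 0.1, 0], [1, -0.21, 0.81, 0.1, 0], [1, -0.21, 0.81, 0.1, 0], [1, -0.21, 0.81, 0.1, 0], [1, -0.21, 0.81, 0.1, 0], [1, 0, 0, 0, 0]])

```text
clock: 8.32
ee_pos: [0.4292, 0.096, 0.2055]
tool_rot: [-0.706, 0.042, 0.706, 0.042]
wrist_force: [0.2, -1.1, -0.9]
width: 0.0457
```

Run:
```python
from h import *
grab('wrist','w2'); s=status.get_obs(); print(s['clock'],s['ee_pos'],s['qpos'])
grab('top','top2')
im=load('top2')['im'][:,:,::-1]
cv2.imwrite('pics/t2c.png',cv2.resize(im[160:310,200:400],(800,600),interpolation=cv2.INTER_CUBIC))
```

```text
8.3667 [0.42967664 0.09500693 0.20537358] [8.16463401e-02 2.45323551e-01 1.78957962e+00 1.51835993e-04
 1.10644908e+00 1.77088821e+00]
```

View pics/w2.png

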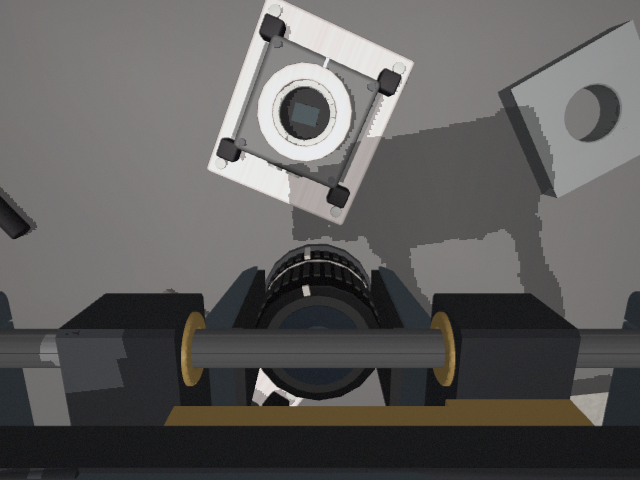

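View pics/t2c.png

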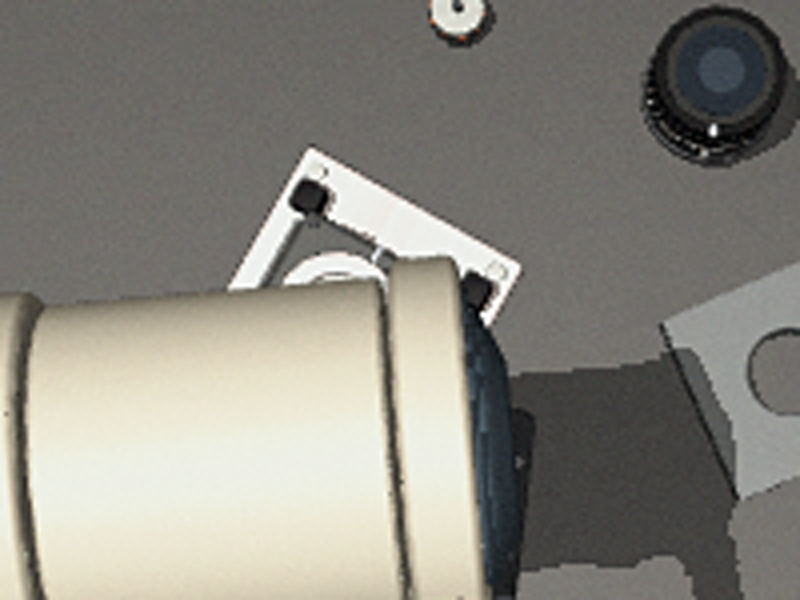

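The wrist view shows the mount ring at about (306,111), with its index line near (327,63). The held lens is at about (319,340), with white marks at (308,253) and (306,291). Next I'll measure these.

Run:
```python
from h import *
c=load('w2'); im=c['im']; P=cloud(c)
m=((P[...,2]>.079)&(P[...,2]<.092)).astype(np.uint8); m[:, :240]=0;m[:,370:]=0;m[:50]=0;m[175:]=0
cs,_=cv2.findContours(m,0,1); k=max(cs,key=cv2.contourArea); f=cv2.fitEllipse(k); s=ray(c,*f[0],.085)
print('ring',f,s, [np.round(np.ptp([ray(c,*p[0],.085)[i] for p in k]),4) for i in (0,1)])
# bore/inner: dark circle
# white index on housing top
hv=cv2.cvtColor(im,cv2.COLOR_RGB2GRAY)
w=(hv[55:75,318:338]>170).astype(np.uint8); print(hv[55:75:1,318:338])
# nest base
n=((hv>200)).astype(np.uint8); n[230:]=0; n[:,:200]=0; n[:,420:]=0
cs,_=cv2.findContours(n,0,1); k=max(cs,key=cv2.contourArea); print(k[:,0].min(0),k[:,0].max(0)); 
r=cv2.approxPolyDP(cv2.convexHull(k),5,True)[:,0]; print(r.tolist()); q=np.array([ray(c,u,v,.011) for u,v in r]); print(q.round(4).tolist())
for z in (.242,.194): print(z, proj(c,[.42968,.09501,z]))
cv2.imwrite('pics/w2c.png',cv2.resize(im[235:405,240:400,::-1],(560,595),interpolation=cv2.INTER_CUBIC))
cv2.imwrite('pics/w2d.png',cv2.resize(im[20:200,225:405,::-1],(600,600),interpolation=cv2.INTER_CUBIC))
```

```text
ring ((303.98052978515625, 111.43949890136719), (93.49102783203125, 98.08539581298828), 175.25311279296875) [0.51679205 0.09477188 0.085     ] [np.float64(0.0631), np.float64(0.0631)]
[[ 97  95  90  87 129 196 228 230 228 230 228 228 228 228 226 227 228 227
  226 227]
 [109 105 100  97  91 100 134 195 226 233 233 231 229 227 226 226 228 227
  227 228]
 [118 114 110 105 100  95  93 103 198 193 210 213 209 224 226 229 227 226
  227 229]
 [129 124 120 116 112 107 100  96 223 230 231 188 222 225 227 229 227 226
  228 230]
 [135 133 131 126 122 117 112 140 227 233 233 139 104 129 193 225 226 227
  229 231]
 [136 134 133 133 129 126 121 196 230 233 215 130  93  87  97 128 191 224
  229 231]
 [134 135 134 134 134 135 158 226 233 233 177 117 105 100  95  91  96 132
  197 229]
 [135 134 135 135 134 136 205 231 233 213 147 119 114 111 104 101  94  92
  100 135]
 [134 135 134 135 136 135 226 232 233 170 136 129 125 121 117 110 105 103
   97  93]
 [130 134 135 134 135 161 228 233 233 144 131 136 135 131 127 121 117 114
  107 103]
 [206 163 130 134 135 205 231 233 214 151 134 136 135 136 135 131 
[... 412 characters left out ...]
 134 135 135 135 135
  135 135]
 [232 230 229 229 229 231 231 231 229 227 223 219 216 154 135 135 135 136
  136 135]
 [232 231 230 230 231 231 232 231 231 229 228 226 226 218 167 139 135 137
  135 136]
 [232 231 229 230 231 232 232 231 231 230 229 229 229 227 220 166 138 103
   96  95]
 [232 231 230 231 232 233 232 232 231 230 229 230 232 230 227 219 158  99
   90  89]]
[208   0] [412 202]
[[266, 0], [283, 1], [412, 62], [381, 134], [288, 202], [208, 168]]
[[0.607, 0.1157, 0.011], [0.6047, 0.1026, 0.011], [0.5483, 0.0046, 0.011], [0.4948, 0.0341, 0.011], [0.4466, 0.1204, 0.011], [0.4842, 0.1852, 0.011]]
0.242 (319.960192865785, 343.2478541112918)
0.194 (319.50063954802243, 293.3296582160345)
```

View pics/w2c.png

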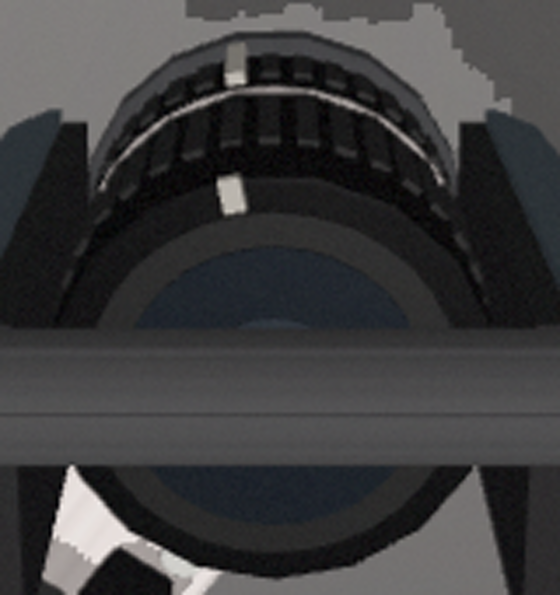

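View pics/w2d.png

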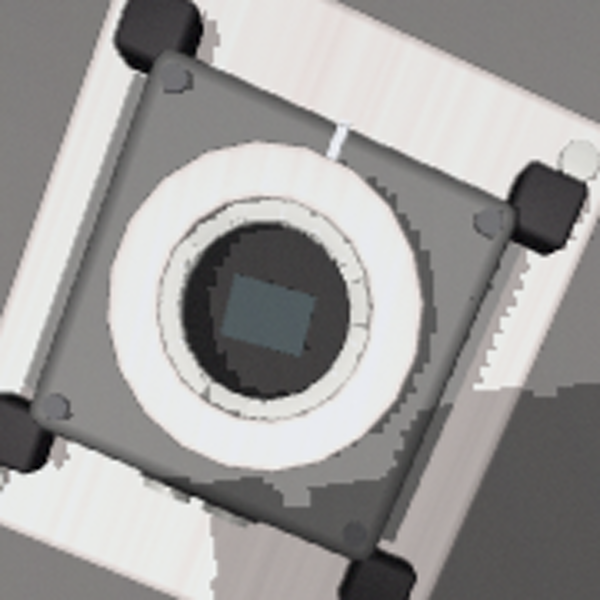

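Run:
```python
from h import *
c=load('w2'); x,y=.42968,.09501
for r in (.023,.022):
  for z in (.2415,.243): print(r,z,[round(proj(c,[x+s*r,y,z])[1],1) for s in (1,-1)],[round(proj(c,[x,y+s*r,z])[0],1) for s in (1,-1)])
print('shoulder far edge',proj(c,[x+.025,y,.1945]),proj(c,[x+.025,y,.1985]))
R,t=RT(c); print('cam',-R.T@t)
s=ray(c,304.3,111.6,.085);print(s)
L=np.array([.42968,.09501]) 
# camera index: ends of the line: near ring (325.2? ), rows 57..66
for p in [(327.5,58),(325.5,63),(324,66)]:
    i=ray(c,*p,.062); d=i-s; print(p,np.hypot(*d[:2]),np.degrees(np.arctan2(d[1],d[0])))
# lens ticks
for p,z in [((240+232/3.5,235+195/3.5),.2424),((240+229/3.5,235+178/3.5),.2424),((240+234/3.5,235+213/3.5),.2424),((240+237/3.5,235+46/3.5),.1985),((240+236/3.5,235+75/3.5),.1985)]:
    i=ray(c,*p,z)[:2]; d=i-L; print(p,i,np.hypot(*d),np.degrees(np.arctan2(d[1],d[0])))
# housing sides direction from crop2 corners
def cr(u,v): return 225+(u+.5)/3.333-.5,20+(v+.5)/3.333-.5
A=[ray(c,*cr(*p),.062)[:2] for p in [(160,52),(515,212),(375,555),(35,405)]]
A=np.array(A); print(A, A.mean(0)); d=(A[0]+A[1]-A[2]-A[3]); print(np.degrees(np.arctan2(d[1],d[0]))); d=A[0]+A[3]-A[1]-A[2]; print(np.degrees(np.arctan2(d[1],d[0]))-90)
```

```text
0.023 0.2415 [282.4, 398.1] [256.5, 384.1]
0.023 0.243 [284.0, 400.6] [255.9, 384.7]
0.022 0.2415 [285.2, 395.8] [259.2, 381.3]
0.022 0.243 [286.7, 398.3] [258.6, 381.9]
shoulder far edge (313.00778880076234, 242.30660469878524) (312.902439775408, 244.59121850116188)
cam [0.50159759 0.08713653 0.37644166]
[0.51666538 0.09457304 0.085     ]
(327.5, 58) 0.04004022518620341 -30.004182945926757
(325.5, 63) 0.036521617899112714 -30.01308938647017
(324, 66) 0.03431835026148711 -29.69642025954967
(306.2857142857143, 290.7142857142857) [0.45024855 0.09731556] 0.020697367183356564 6.395684351057217
(305.42857142857144, 285.85714285714283) [0.45204291 0.09738433] 0.02248860384550633 6.060553296375487
(306.8571428571429, 295.85714285714283) [0.44834974 0.0973573 ] 0.018816720357020904 7.166053218703817
(307.7142857142857, 248.14285714285714) [0.45333401 0.09749263] 0.023783933482488823 5.99160478901111
(307.42857142857144, 256.42857142857144) [0.44954658 0.0980968 ] 0.02010495471253293 8.831785945160394
[[0.5702311  0.11045945]
 [0.5305608  0.0400686 ]
 [0.46175959 0.07736269]
 [0.50335913 0.14813293]] [0.51647766 0.09400592]
-28.923282227777836
-29.9300692930508
```

Request:
send_rows(increments=[[1, 0.53, 0, -0.5, -0.83], [1, 0.53, 0, -0.5, -0.83], [1, 0.53, 0, -0.5, -0.83], [1, 0.53, 0, -0.5, -0.83], [1, 0.53, 0, -0.5, -0.83], [1, 0.53, 0, -0.5, -0.83], [1, 0.53, 0, -0.5, -0.83], [1, 0.54, -0.01, -0.5, -0.83]])

```text
clock: 9.08
ee_pos: [0.5158, 0.0929, 0.1243]
tool_rot: [-0.664, 0.244, 0.664, 0.244]
wrist_force: [0.9, -0.2, -0.7]
width: 0.0452
```

Request:
send_rows(increments=[[1, 0, 0, 0, 0], [1, 0, 0, 0, 0]])

```text
clock: 9.25
ee_pos: [0.515, 0.0931, 0.1246]
tool_rot: [-0.664, 0.242, 0.665, 0.242]
wrist_force: [-0.4, 0.5, -2.5]
width: 0.0456
```

Run:
```python
from h import *
s=status.get_obs(); print(s['clock'],s['ee_pos'],s['qpos'],s['wrist_force'],s['torque'])
grab('wrist','w3'); grab('scene','s3')
cv2.imwrite('pics/s3c.png',cv2.resize(load('s3')['im'][170:290,290:420,::-1],(650,600),interpolation=cv2.INTER_CUBIC))
```

```text
9.25 [0.51500459 0.09311128 0.12456895] [ 6.48058977e-02  4.65182570e-01  1.69924687e+00 -1.23569326e-04
  9.78429884e-01  2.33447315e+00] [-0.38166721  0.46961941 -2.45306069] [ 0.0448931   0.07653345 -0.01844871]
```

View pics/w3.png

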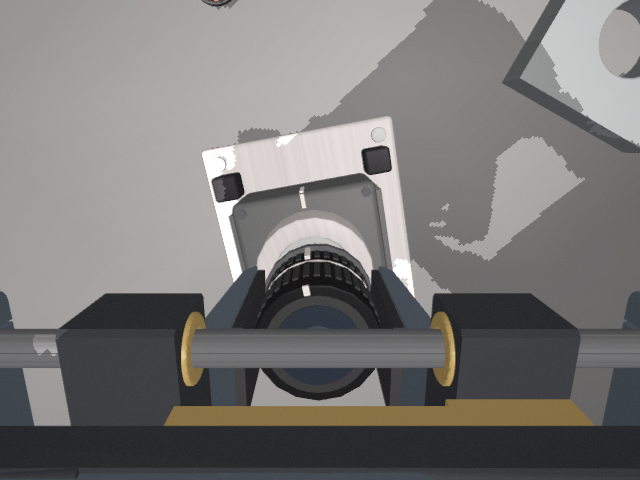

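View pics/s3c.png

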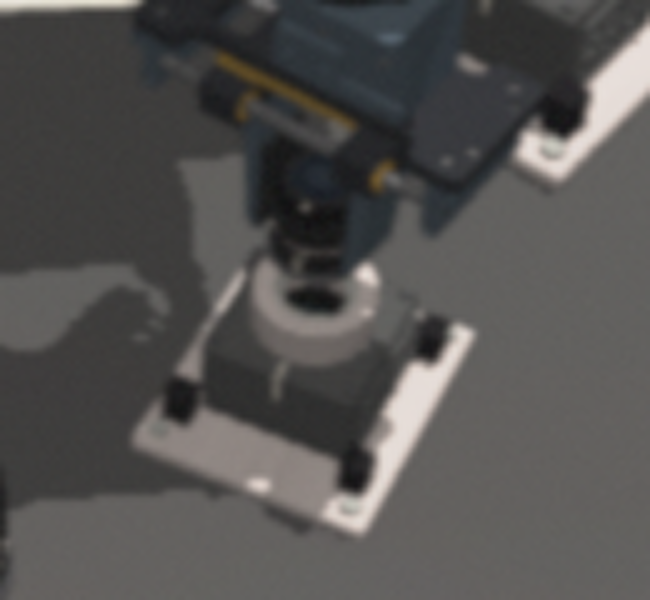

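Run:
```python
from h import *
c=load('w3'); im=c['im']
cv2.imwrite('pics/w3c.png',cv2.resize(im[170:310,225:400,::-1],(750,600),interpolation=cv2.INTER_CUBIC))
P=cloud(c)
m=((P[...,2]>.080)&(P[...,2]<.09)).astype(np.uint8); m[:, :240]=0;m[:,400:]=0;m[:150]=0;m[300:]=0
ys,xs=np.nonzero(m); print(xs.min(),xs.max(),ys.min(),ys.max())
# outer boundary topmost points per column, circle fit in world
pts=[]
for u in range(xs.min(),xs.max()+1):
    col=np.nonzero(m[:,u])[0]
    if len(col): pts.append((u,col.min()-.5))
W=np.array([ray(c,*p,.085)[:2] for p in pts])
A=np.c_[2*W,np.ones(len(W))]; s=np.linalg.lstsq(A,(W**2).sum(1),rcond=None)[0]; print('circ',s[:2],np.sqrt(s[2]+s[0]**2+s[1]**2))
from scipy.optimize import least_squares
f=least_squares(lambda p:np.hypot(W[:,0]-p[0],W[:,1]-p[1])-.032,s[:2],loss='soft_l1',f_scale=.0005); print('r32',f.x, np.abs(f.fun).mean())
```

```text
256 372 215 284
circ [0.51715226 0.0937537 ] 0.031034700816764415
r32 [0.51628196 0.09447393] 0.0002355108571414586
```

View pics/w3c.png

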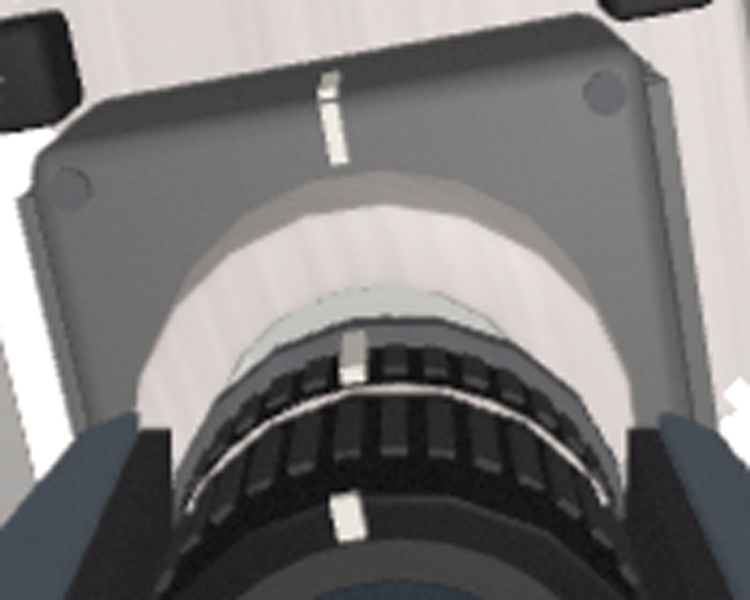

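Run:
```python
from h import *
from scipy.optimize import least_squares
c=load('w3')
S=175/750
def cr(u,v): return 225+(u+.5)*S-.5,170+(v+.5)*S-.5
def fit(pts,z,r):
    W=np.array([ray(c,*cr(*p),z)[:2] for p in pts]); f=least_squares(lambda p:np.hypot(W[:,0]-p[0],W[:,1]-p[1])-r,W.mean(0)-[.02,0]); print(f.x.round(5),(f.fun*1e3).round(2)); return f.x
l=fit([(380,318),(440,322),(330,327),(270,353),(500,343),(560,375),(225,405)],.1137,.025)
r=fit([(137,380),(180,300),(240,240),(310,212),(390,205),(485,217),(545,250),(595,300),(632,380)],.085,.032)
print('ring-lens',r-l, 'target', np.array([.515,.09311])+r-l)
def ang(p,z,o):
    d=ray(c,*cr(*p),z)[:2]-o; return np.hypot(*d).round(4),np.degrees(np.arctan2(d[1],d[0])).round(2)
print('cam',ang((332,102),.062,r),ang((340,162),.062,r))
print('shoulder foot',ang((354,335),.1177,l),ang((352,375),.1177,l))
print('front',ang((343,493),.1617,l),ang((349,517),.1617,l))
```

```text
[0.5145  0.09298] [ 0.15 -0.09  0.24  0.43 -0.44  0.14 -0.56]
[0.51576 0.09449] [ 0.11 -0.15  0.33 -0.11 -0.57  0.25  0.26  0.16 -0.24]
ring-lens [0.00126839 0.0015074 ] target [0.51626839 0.0946174 ]
cam (np.float64(0.0412), np.float64(-30.0)) (np.float64(0.0332), np.float64(-29.28))
shoulder foot (np.float64(0.0248), np.float64(-28.31)) (np.float64(0.0206), np.float64(-25.24))
front (np.float64(0.0239), np.float64(-28.27)) (np.float64(0.0218), np.float64(-28.37))
```

Request:
send_rows(increments=[[1, 0.04, 0.075, 0, -0.3], [1, 0, 0, -0.2, 0], [1, 0, 0, -0.2, 0], [1, 0, 0, -0.2, 0], [1, 0, 0, -0.1, 0], [1, 0, 0, 0, 0]])

```text
clock: 9.85
ee_pos: [0.5155, 0.0953, 0.1104]
tool_rot: [-0.661, 0.251, 0.661, 0.251]
wrist_force: [-0.3, -0.3, -0.4]
width: 0.0454
```

Request:
send_rows(increments=[[1, 0, 0, -0.1, 0], [1, 0, 0, -0.05, 0], [1, 0, 0, 0, 0]])

```text
clock: 10.1
ee_pos: [0.5159, 0.0953, 0.1077]
tool_rot: [-0.661, 0.251, 0.661, 0.251]
wrist_force: [0.6, 0.3, -2.0]
width: 0.0458
```

Request:
send_rows(increments=[[1, 0, 0, -0.05, 0], [1, 0, 0, -0.05, 0], [1, 0, 0, -0.03, 0], [1, 0, 0, 0, 0]])

```text
clock: 10.43
ee_pos: [0.5159, 0.0954, 0.1052]
tool_rot: [-0.661, 0.251, 0.661, 0.251]
wrist_force: [-1.1, 0.5, -1.6]
width: 0.0455
```

Request:
send_rows(increments=[[1, 0, 0, -0.03, 0], [1, 0, 0, -0.03, 0], [1, 0, 0, 0, 0], [1, 0, 0, 0, 0]])

```text
clock: 10.77
ee_pos: [0.516, 0.0953, 0.1041]
tool_rot: [-0.661, 0.251, 0.661, 0.251]
wrist_force: [-0.2, 0.1, -1.4]
width: 0.0453
```

```bash
cat > st.py <<'E'
from h import *
s=status.get_obs(); print(s['clock'],np.round(s['ee_pos'],4),'F',np.round(s['wrist_force'],2),'T',np.round(s['torque'],3),'q1,6',s['qpos'][0],s['qpos'][5],s['width'])
E
python3 st.py
```

```text
10.7667 [0.516  0.0953 0.1041] F [-0.18  0.13 -1.36] T [ 0.108 -0.013  0.033] q1,6 0.06890186808794567 2.3658843970997836 0.045265647747185576
```

Request:
send_rows(increments=[[1, 0, 0, -0.025, 0], [1, 0, 0, 0, 0], [1, 0, 0, 0, 0]])

```text
clock: 11.02
ee_pos: [0.516, 0.0954, 0.1036]
tool_rot: [-0.661, 0.251, 0.661, 0.251]
wrist_force: [0.2, 0.2, -0.9]
width: 0.0456
```

Request:
send_rows(increments=[[1, 0, 0, -0.025, 0], [1, 0, 0, 0, 0], [1, 0, 0, 0, 0]])

```text
clock: 11.27
ee_pos: [0.5159, 0.0954, 0.1031]
tool_rot: [-0.661, 0.251, 0.661, 0.251]
wrist_force: [0.1, -0.4, -1.6]
width: 0.0454
```

Request:
send_rows(increments=[[1, 0, 0, -0.02, 0], [1, 0, 0, 0, 0], [1, 0, 0, 0, 0]])

```text
clock: 11.52
ee_pos: [0.516, 0.0953, 0.1027]
tool_rot: [0.661, -0.251, -0.661, -0.251]
wrist_force: [-0.2, 0.2, -0.6]
width: 0.0451
```

Request:
send_rows(increments=[[1, 0, 0, -0.02, 0], [1, 0, 0, 0, 0], [1, 0, 0, 0, 0]])

```text
clock: 11.77
ee_pos: [0.5161, 0.0954, 0.1025]
tool_rot: [0.661, -0.251, -0.661, -0.251]
wrist_force: [-1.2, 0.1, 2.7]
width: 0.0457
```

Request:
send_rows(increments=[[1, 0, 0, -0.015, 0], [1, 0, 0, 0, 0], [1, 0, 0, 0, 0]])

```text
clock: 12.02
ee_pos: [0.5161, 0.0953, 0.1023]
tool_rot: [0.661, -0.251, -0.661, -0.251]
wrist_force: [-2.2, 0.2, 8.2]
width: 0.0452
```

Request:
send_rows(increments=[[1, -0.02, 0, 0.017, 0], [1, 0, 0, 0, 0], [1, 0, 0, 0, 0]])

```text
clock: 12.27
ee_pos: [0.5159, 0.0954, 0.1025]
tool_rot: [0.661, -0.251, -0.661, -0.251]
wrist_force: [1.2, -0.1, 3.9]
width: 0.0456
```

```bash
python3 st.py
```

```text
12.2667 [0.5159 0.0954 0.1025] F [ 1.24 -0.07  3.92] T [ 0.078 -0.182 -0.053] q1,6 0.0689274340766888 2.36595069380723 0.04561168983918485
```

Request:
send_rows(increments=[[1, 0, 0, 0.005, 0.4], [1, 0, 0, 0, 0.4], [1, 0, 0, 0, 0]])

```text
clock: 12.52
ee_pos: [0.5157, 0.0953, 0.1025]
tool_rot: [0.67, -0.227, -0.669, -0.227]
wrist_force: [-0.0, -0.7, 3.2]
width: 0.0455
```

Request:
send_rows(increments=[[1, 0, 0, 0, 0.4], [1, 0, 0, 0, 0.4], [1, 0, 0, 0, 0]])

```text
clock: 12.77
ee_pos: [0.5156, 0.0954, 0.1025]
tool_rot: [0.677, -0.204, -0.677, -0.204]
wrist_force: [-0.2, 0.8, 4.6]
width: 0.046
```

Request:
send_rows(increments=[[1, 0, 0, 0.007, 0.4], [1, 0, 0, 0, 0.4], [1, 0, 0, 0, 0]])

```text
clock: 13.02
ee_pos: [0.5155, 0.0954, 0.1025]
tool_rot: [-0.684, 0.181, 0.684, 0.181]
wrist_force: [0.6, -0.8, 2.9]
width: 0.0456
```

Request:
send_rows(increments=[[1, 0, 0, 0, 0.4], [1, 0, 0, 0, 0.4], [1, 0, 0, 0, 0]])

```text
clock: 13.27
ee_pos: [0.5155, 0.0954, 0.1025]
tool_rot: [-0.689, 0.157, 0.69, 0.157]
wrist_force: [-0.0, -0.2, 1.9]
width: 0.0453
```

Request:
send_rows(increments=[[1, 0, 0, 0, 0.4], [1, 0, 0, 0, 0.4], [1, 0, 0, 0, 0]])

```text
clock: 13.52
ee_pos: [0.5155, 0.0953, 0.1025]
tool_rot: [-0.694, 0.133, 0.695, 0.133]
wrist_force: [-0.4, 0.4, 1.2]
width: 0.0453
```

Request:
send_rows(increments=[[1, 0, 0, 0, 0.4], [1, 0, 0, 0, 0.4], [1, 0, 0, 0, 0]])

```text
clock: 13.77
ee_pos: [0.5155, 0.0954, 0.1026]
tool_rot: [-0.699, 0.109, 0.699, 0.109]
wrist_force: [-0.0, -0.8, 2.3]
width: 0.0454
```

Request:
send_rows(increments=[[1, 0, 0, 0, 0.4], [1, 0, 0, 0, 0.4], [1, 0, 0, 0, 0]])

```text
clock: 14.02
ee_pos: [0.5155, 0.0954, 0.1026]
tool_rot: [-0.702, 0.084, 0.702, 0.084]
wrist_force: [-0.3, -0.3, 2.1]
width: 0.0458
```

Request:
send_rows(increments=[[1, 0, 0, 0, 0.4], [1, 0, 0, 0, 0.4], [1, 0, 0, 0, 0]])

```text
clock: 14.27
ee_pos: [0.5155, 0.0953, 0.1026]
tool_rot: [-0.705, 0.06, 0.705, 0.06]
wrist_force: [-0.6, -0.4, 1.8]
width: 0.0458
```

Request:
send_rows(increments=[[1, 0, 0, 0, 0.4], [1, 0, 0, 0, 0.4], [1, 0, 0, 0, 0]])

```text
clock: 14.52
ee_pos: [0.5155, 0.0953, 0.1026]
tool_rot: [-0.706, 0.035, 0.706, 0.035]
wrist_force: [0.9, 0.2, 1.1]
width: 0.0456
```

Request:
send_rows(increments=[[1, 0, 0, 0, 0.4], [1, 0, 0, 0, 0.4], [1, 0, 0, 0, 0]])

```text
clock: 14.77
ee_pos: [0.5156, 0.0953, 0.1026]
tool_rot: [0.707, -0.011, -0.707, -0.011]
wrist_force: [-0.0, 0.8, 0.9]
width: 0.0454
```

Request:
send_rows(increments=[[1, 0, 0, -0.004, 0.4], [1, 0, 0, 0, 0.4], [1, 0, 0, 0, 0]])

```text
clock: 15.02
ee_pos: [0.5156, 0.0954, 0.1025]
tool_rot: [0.707, 0.014, -0.707, 0.014]
wrist_force: [-0.1, -0.0, 1.8]
width: 0.0455
```

Request:
send_rows(increments=[[1, 0, 0, 0, 0.4], [1, 0, 0, 0, 0.4], [1, 0, 0, 0, 0]])

```text
clock: 15.27
ee_pos: [0.5156, 0.0953, 0.1025]
tool_rot: [-0.706, -0.039, 0.706, -0.039]
wrist_force: [1.4, -0.3, 1.3]
width: 0.0458
```

Request:
send_rows(increments=[[1, 0, 0, 0, 0.4], [1, 0, 0, 0, 0.4], [1, 0, 0, 0, 0]])

```text
clock: 15.52
ee_pos: [0.5155, 0.0953, 0.1024]
tool_rot: [-0.704, -0.063, 0.704, -0.063]
wrist_force: [0.3, -0.1, 0.2]
width: 0.0453
```

Request:
send_rows(increments=[[1, 0, 0, 0, 0], [1, 0, 0, 0, 0]])

```text
clock: 15.68
ee_pos: [0.5155, 0.0954, 0.1025]
tool_rot: [-0.704, -0.063, 0.704, -0.063]
wrist_force: [-0.1, 0.4, -0.1]
width: 0.0457
```

Request:
send_rows(increments=[[1, 0, 0, -0.01, 0], [1, 0, 0, 0, 0], [1, 0, 0, 0, 0]])

```text
clock: 15.93
ee_pos: [0.5155, 0.0954, 0.1023]
tool_rot: [-0.704, -0.064, 0.704, -0.064]
wrist_force: [0.5, -0.0, 0.6]
width: 0.0459
```

Request:
send_rows(increments=[[1, 0, 0, -0.008, 0], [1, 0, 0, 0, 0], [1, 0, 0, 0, 0]])

```text
clock: 16.18
ee_pos: [0.5156, 0.0953, 0.1022]
tool_rot: [0.704, 0.064, -0.704, 0.064]
wrist_force: [-0.6, 0.2, 0.9]
width: 0.0454
```

Request:
send_rows(increments=[[1, 0, 0, 0, 0.4], [1, 0, 0, 0, 0.4], [1, 0, 0, 0, 0]])

```text
clock: 16.43
ee_pos: [0.5154, 0.0953, 0.102]
tool_rot: [-0.701, -0.089, 0.702, -0.089]
wrist_force: [0.8, 0.5, -1.7]
width: 0.0457
```

Request:
send_rows(increments=[[1, 0, 0, -0.03, 0], [1, 0, 0, -0.03, 0], [1, 0, 0, 0, 0]])

```text
clock: 16.68
ee_pos: [0.5155, 0.0953, 0.1008]
tool_rot: [-0.701, -0.088, 0.702, -0.088]
wrist_force: [-0.7, 0.1, -1.4]
width: 0.0451
```

It has dropped into the slots: z is 1.2 mm below the crest level and there's no push. I'll follow it down to about 4 mm.

Request:
send_rows(increments=[[1, 0, 0, -0.05, 0], [1, 0, 0, -0.04, 0], [1, 0, 0, 0, 0], [1, 0, 0, 0, 0]])

```text
clock: 17.02
ee_pos: [0.5156, 0.0954, 0.0991]
tool_rot: [-0.702, -0.089, 0.702, -0.089]
wrist_force: [0.4, -0.0, -1.2]
width: 0.0453
```

Request:
send_rows(increments=[[1, 0, 0, -0.02, 0], [1, 0, 0, 0, 0], [1, 0, 0, 0, 0]])

```text
clock: 17.27
ee_pos: [0.5156, 0.0954, 0.0987]
tool_rot: [0.702, 0.089, -0.702, 0.089]
wrist_force: [1.1, -0.1, -1.3]
width: 0.0454
```

Request:
send_rows(increments=[[1, 0, 0, -0.015, 0], [1, 0, 0, 0, 0], [1, 0, 0, 0, 0]])

```text
clock: 17.52
ee_pos: [0.5156, 0.0954, 0.0986]
tool_rot: [0.702, 0.089, -0.701, 0.089]
wrist_force: [-0.8, -0.1, 2.2]
width: 0.0456
```

```bash
python3 st.py
```

```text
17.5167 [0.5156 0.0954 0.0986] F [-0.8  -0.11  2.2 ] T [-0.028  0.154 -0.009] q1,6 0.06895868855457442 1.3885796152768073 0.04562608823993779
```

Request:
send_rows(increments=[[1, 0, 0, 0, -0.4], [1, 0, 0, -0.005, -0.4], [1, 0, 0, -0.004, -0.4], [1, 0, 0, 0, 0]])

```text
clock: 17.85
ee_pos: [0.5158, 0.0954, 0.0983]
tool_rot: [0.705, 0.051, -0.705, 0.051]
wrist_force: [1.1, -0.7, 1.0]
width: 0.0461
```

```bash
python3 st.py
```

```text
17.85 [0.5158 0.0954 0.0983] F [ 1.12 -0.68  1.04] T [ 0.035 -0.023 -0.023] q1,6 0.06896555446140068 1.4951192590585072 0.0461127662618348
```

Request:
send_rows(increments=[[1, 0, 0, -0.007, -0.6], [1, 0, 0, -0.007, -0.6], [1, 0, 0, -0.007, -0.6], [1, 0, 0, -0.006, -0.6], [1, 0, 0, 0, 0]])

```text
clock: 18.27
ee_pos: [0.5157, 0.0954, 0.0978]
tool_rot: [0.707, -0.023, -0.707, -0.023]
wrist_force: [-0.2, 0.4, 1.0]
width: 0.0454
```

```bash
python3 st.py
```

```text
18.2667 [0.5157 0.0954 0.0978] F [-0.16  0.36  0.96] T [-0.069 -0.022 -0.082] q1,6 0.06895988795872475 1.7042476151301829 0.04540272192584369
```

Request:
send_rows(increments=[[1, 0, 0, -0.007, -0.6], [1, 0, 0, -0.007, -0.6], [1, 0, 0, -0.007, -0.6], [1, 0, 0, -0.007, -0.6], [1, 0, 0, 0, 0]])

```text
clock: 18.68
ee_pos: [0.5157, 0.0954, 0.0972]
tool_rot: [0.701, -0.096, -0.7, -0.096]
wrist_force: [0.1, -1.2, 1.4]
width: 0.0458
```

```bash
python3 st.py
```

```text
18.6833 [0.5157 0.0954 0.0972] F [ 0.13 -1.16  1.43] T [-0.072 -0.044 -0.002] q1,6 0.06898297400122702 1.9122244937762052 0.0457779652843109
```

Request:
send_rows(increments=[[1, 0, 0, -0.007, -0.6], [1, 0, 0, -0.007, -0.6], [1, 0, 0, -0.007, -0.6], [1, 0, 0, -0.006, -0.6], [1, 0, 0, 0, 0]])

```text
clock: 19.1
ee_pos: [0.5157, 0.0953, 0.0967]
tool_rot: [0.687, -0.168, -0.687, -0.168]
wrist_force: [-0.3, 0.1, 1.6]
width: 0.046
```

```bash
python3 st.py
```

```text
19.1 [0.5157 0.0953 0.0967] F [-0.28  0.06  1.63] T [-0.005 -0.091 -0.   ] q1,6 0.06891864383773093 2.120755666537511 0.04597859328895488
```

Request:
send_rows(increments=[[1, 0, 0, -0.007, -0.6], [1, 0, 0, -0.007, -0.6], [1, 0, 0, -0.007, -0.6], [1, 0, 0, -0.006, -0.6], [1, 0, 0, 0, 0]])

```text
clock: 19.52
ee_pos: [0.5157, 0.0954, 0.0961]
tool_rot: [0.666, -0.239, -0.665, -0.239]
wrist_force: [-0.1, 0.0, 0.7]
width: 0.0452
```

```bash
python3 st.py
```

```text
19.5167 [0.5157 0.0954 0.0961] F [-0.14  0.04  0.74] T [ 0.058 -0.114 -0.017] q1,6 0.06894528983984481 2.3295458654668457 0.04523366849086064
```

Request:
send_rows(increments=[[1, 0, 0, -0.007, -0.6], [1, 0, 0, -0.007, -0.6], [1, 0, 0, -0.006, -0.6], [1, 0, 0, 0, 0]])

```text
clock: 19.85
ee_pos: [0.5157, 0.0954, 0.0959]
tool_rot: [0.645, -0.29, -0.645, -0.291]
wrist_force: [0.6, 0.4, 4.1]
width: 0.0457
```

```bash
python3 st.py
```

```text
19.85 [0.5157 0.0954 0.0959] F [0.63 0.42 4.07] T [ 0.073 -0.048 -0.071] q1,6 0.06895708651513219 2.48631534812277 0.045744418573850906
```

Request:
send_rows(increments=[[1, 0, 0, 0.003, -0.5], [1, 0, 0, 0, -0.5], [1, 0, 0, 0, -0.5], [1, 0, 0, 0, 0]])

```text
clock: 20.18
ee_pos: [0.5157, 0.0953, 0.0959]
tool_rot: [0.625, -0.332, -0.624, -0.332]
wrist_force: [0.1, -0.2, 3.3]
width: 0.0455
```

```bash
python3 st.py
```

```text
20.1833 [0.5157 0.0953 0.0959] F [ 0.09 -0.25  3.3 ] T [ 0.081  0.032 -0.051] q1,6 0.06893602255350573 2.616565932992191 0.045451031665179026
```

Request:
send_rows(increments=[[1, 0, 0, 0, -0.5], [1, 0, 0, 0, -0.5], [1, 0, 0, 0, 0]])

```text
clock: 20.43
ee_pos: [0.5157, 0.0953, 0.0959]
tool_rot: [0.609, -0.359, -0.609, -0.359]
wrist_force: [-0.1, -0.5, 5.2]
width: 0.0457
```

```bash
python3 st.py
```

```text
20.4333 [0.5157 0.0953 0.0959] F [-0.11 -0.48  5.18] T [ 0.1    0.023 -0.09 ] q1,6 0.06893545172201221 2.7038312689328 0.0456752984204067
```

Request:
send_rows(increments=[[1, 0, 0, 0, -0.4], [1, 0, 0, 0, -0.4], [1, 0, 0, 0, 0]])

```text
clock: 20.68
ee_pos: [0.5157, 0.0954, 0.0959]
tool_rot: [0.597, -0.38, -0.596, -0.38]
wrist_force: [0.2, 0.3, 4.9]
width: 0.0457
```

```bash
python3 st.py
```

```text
20.6833 [0.5157 0.0954 0.0959] F [0.25 0.27 4.85] T [ 0.185  0.013 -0.07 ] q1,6 0.06895222699695479 2.773258981450285 0.04568291733954475
```

Request:
send_rows(increments=[[1, 0, 0, 0, -0.4], [1, 0, 0, 0, -0.2], [1, 0, 0, 0, 0], [1, 0, 0, 0, 0]])

```text
clock: 21.02
ee_pos: [0.5157, 0.0953, 0.0959]
tool_rot: [0.587, -0.394, -0.587, -0.395]
wrist_force: [-0.3, -0.2, 4.5]
width: 0.0453
```

```bash
python3 st.py
```

```text
21.0167 [0.5157 0.0953 0.0959] F [-0.35 -0.15  4.52] T [ 0.108  0.021 -0.081] q1,6 0.06891206496346748 2.823481765546816 0.04528704125799897
```

Run:
```python
from h import *
grab('wrist','w4'); c=load('w4')
cv2.imwrite('pics/w4c.png',cv2.resize(c['im'][170:310,225:400,::-1],(750,600),interpolation=cv2.INTER_CUBIC))
```

```text
(no output)
```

View pics/w4c.png

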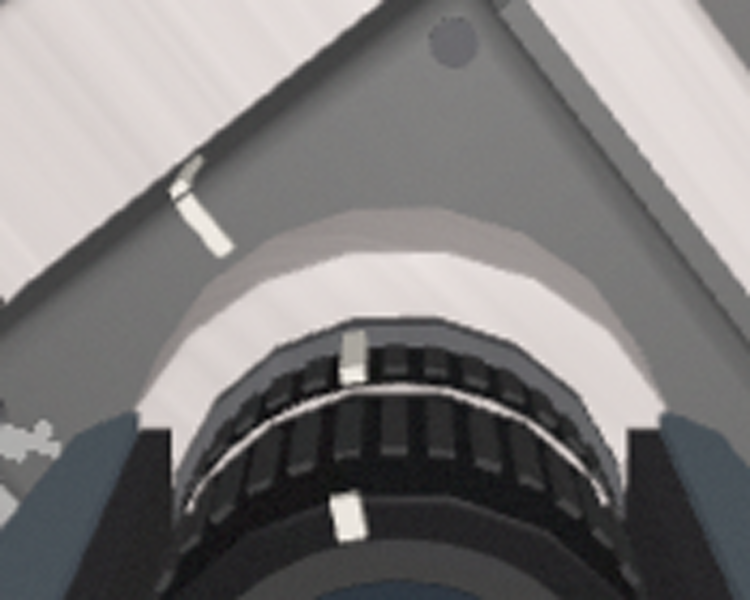

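The lens ticks at (353,355) and (348,517) in the crop are where they were before, so nothing has slipped in the gripper. The shoulder is at the ring and the torque is still low. I'll keep turning in small steps until it tightens.

Request:
send_rows(increments=[[1, 0, 0, 0, -0.3], [1, 0, 0, 0, -0.3], [1, 0, 0, 0, 0], [1, 0, 0, 0, 0]])

```text
clock: 21.4
ee_pos: [0.5156, 0.0953, 0.0959]
tool_rot: [0.576, -0.41, -0.576, -0.41]
wrist_force: [-0.8, 0.1, 5.5]
width: 0.0457
```

```bash
python3 st.py
```

```text
21.4 [0.5156 0.0953 0.0959] F [-0.82  0.12  5.46] T [0.021 0.052 0.149] q1,6 0.0689365089659793 2.8757254941376837 0.04573437528631341
```

Request:
send_rows(increments=[[1, 0, 0, 0, -0.2], [1, 0, 0, 0, 0], [1, 0, 0, 0, 0]])

```text
clock: 21.65
ee_pos: [0.5156, 0.0953, 0.0959]
tool_rot: [0.573, -0.415, -0.573, -0.415]
wrist_force: [0.1, -0.1, 5.5]
width: 0.0458
```

```bash
python3 st.py
```

```text
21.65 [0.5156 0.0953 0.0959] F [ 0.09 -0.12  5.49] T [0.076 0.004 0.326] q1,6 0.06899682795964576 2.8929495833909775 0.0457942773084221
```

The torque rose sharply to 0.33 N m at about 86° forward, so it's home and tight. I'll release and lift off.

Request:
send_rows(increments=[[-0.6, 0, 0, 0, 0], [-0.6, 0, 0, 0, 0], [-0.6, 0, 0, 0, 0], [-0.6, 0, 0, 0, 0], [-0.6, 0, 0, 0.5, 0], [-0.6, 0, 0, 1, 0], [-0.6, 0, 0, 1, 0], [-0.6, 0, 0, 1, 0]])

```text
clock: 22.32
ee_pos: [0.5154, 0.0953, 0.1672]
tool_rot: [-0.572, 0.416, 0.572, 0.416]
wrist_force: [0.1, 0.3, 0.0]
width: 0.0734
```

Request:
send_rows(increments=[[-0.6, -0.5, 0, 1, 0], [-0.6, -1, 0, 1, 0], [-0.6, -1, 0, 1, 0], [-0.6, -1, 0, 0, 0], [-0.6, -1, 0, 0, 0], [-0.6, -1, 0, 0, 0], [-0.6, 0, 0, 0, 0]])

```text
clock: 22.9
ee_pos: [0.4019, 0.0953, 0.2263]
tool_rot: [-0.571, 0.416, 0.572, 0.416]
wrist_force: [0.3, 0.5, -0.8]
width: 0.073
```

```bash
python3 st.py
python3 - <<'E'
from h import *
grab('wrist','w5'); grab('scene','s5')
c=load('w5');P=cloud(c); print(P[...,2][P[...,2]<.3].max())
cv2.imwrite('pics/s5c.png',cv2.resize(load('s5')['im'][170:290,290:420,::-1],(650,600),interpolation=cv2.INTER_CUBIC))
E
```

```text
22.9 [0.4019 0.0953 0.2263] F [ 0.29  0.53 -0.83] T [0.139 0.008 0.037] q1,6 0.08801019636913761 2.916437389878688 0.07301780941899064
0.29999236804721463
```

View pics/w5.png

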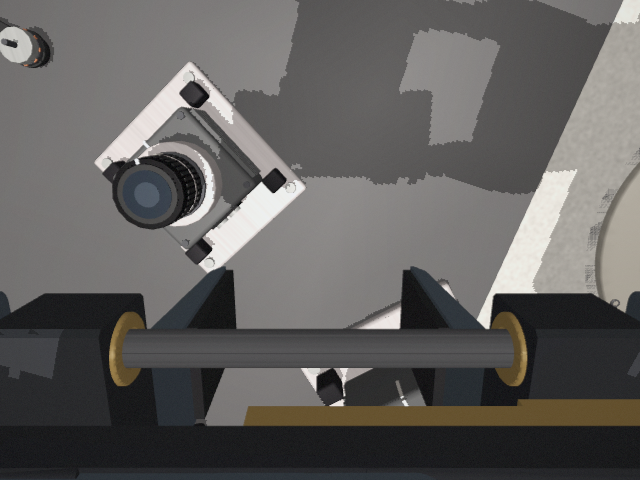

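View pics/s5c.png

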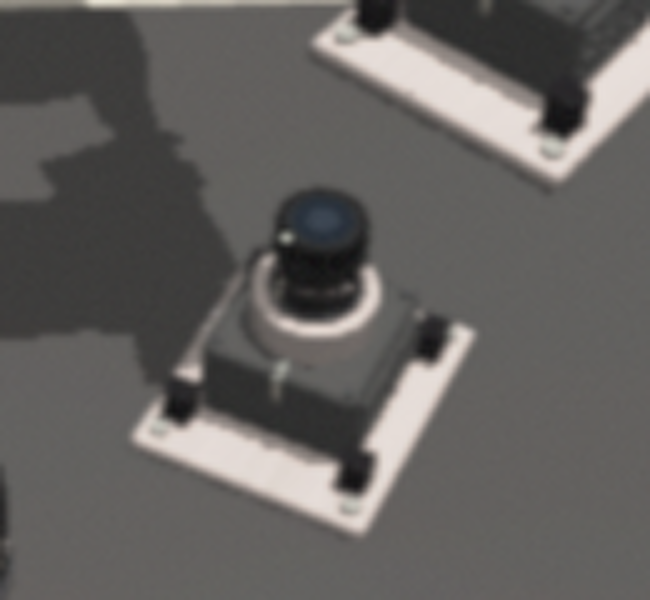

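Run:
```python
from h import *
P=cloud(load('w5'))
f=np.array([P[v,u] for v in range(172,219) for u in range(125,172) if (u-147)**2+(v-195)**2<22**2])
A=np.c_[f[:,:2]-f[:,:2].mean(0),np.ones(len(f))]; k=np.linalg.lstsq(A,f[:,2],rcond=None)[0]; print('front z',k[2],'tilt deg',np.degrees(k[:2]), f.mean(0))
print('ring face',[P[v,u].round(4).tolist() for u,v in [(211,185),(208,205)]])
print(order.job_done())
```

```text
front z 0.13528471609206305 tilt deg [-56.0400665  -35.46227941] [0.51531739 0.09504967 0.13528472]
ring face [[0.4886, 0.086, 0.0858], [0.4875, 0.1018, 0.0838]]
the job is handed in; nothing more can be done
None
```

I put the smallest lens on the smaller camera's mount, tightened it home and let go. The job was handed in at about 23 s of the 72 s allowed.

- **Placing:** I gripped the lens twice at right angles to centre it. The wrist images put its index line within about 2° of the camera's before I made the last 1.5° correction, and I didn't measure it again after that. Contact with the crests came 6.6 mm above the seat.
- **Turning back:** At about 56–57° backward the push vanished, and the lens went down 3.9 mm onto the thread starts.
- **Turning forward:** The shoulder met the face at about 63°. The torque jumped at about 85°, and I stopped at 0.33 N m. That is above the 0.2 N m you gave as finger-tight.
- **Push on the crests:** The first touch briefly reached about 10 N net, above the 2–6 N range. I backed it off before turning. While turning it was mostly about 2–6 N, and about 1.5 N just before the drop.

**Last checks:** The pictures show the lens upright on the mount with the gripper clear of it, and the tool ended 2.7 mm below its height at the drop. Two depth checks were less clean:
- **Height:** The lens front read 0.135 m, against 0.133 m expected. The ring face read 0.084–0.086 m, so this is near the calibration error.
- **Tilt:** The plane fit for tilt gave a nonsensical result (about −56° and −35°). Levelness is therefore judged only from the pictures and the tool staying vertical.

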